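# Load the brass lever and close the guard of the brushing station

### The job

Lay the T-headed brass lever flat and fully home in the matching T-shaped pocket of the aluminium nest inside the brushing station while its guard door is open, then push the guard door fully shut until it seats on its ball catch. Leave the other brass pieces lying where they are.

Things in the scene. Friction and masses are not known exactly. Their poses are not given: they have to be found in the camera images.
- lever: Brass T-shaped lever, 0.28 kg. Plate 8 mm thick: stem 24 mm wide from x = -45 to 15 mm, head 44 mm wide from x = 15 to 41 mm. On it an upright grip rib 40 mm long (x -20 to 20), 14 mm thick (y -7 to 7), z = 8 to 34 mm. Origin: underside of the plate, below the middle of the rib; x along the stem to the head, z up. Starts flat on the bench among other brass pieces.
- nest_seat (a point): Point on the floor of the T-shaped pocket (7 mm deep, about 2 mm room all round the lever) in the fixed aluminium nest block (116 x 74 mm) inside the station. Lever home: its origin on this point, its x along this x (to the pocket's wide end), plate flat on the floor, its top 1 mm above the block. This point is 14 mm, the block's top 21 mm above the bench.
- station: Fixed open-topped grey box, 212 deep (x) x 230 wide (y) mm, walls 95 high, 6 thick; door side faces -x. Inside: wheel brush at the rear wall (60 mm across, x = 64 to 82, top 85 mm), ball-catch housing in the front corner (x = -89, y = -102, z 60 to 90 mm). Blue motor behind, to x = 227 mm, 102 mm high. Origin: centre of the underside.
- guard (a joint): Angle of the guard door, rad: 0 fully shut and seated on its catch, positive open, swinging out on the station's -x side (1.57 is square to the box). The last 0.08 rad go against a sprung ball, about 9 N at the free edge, which then snaps the door home. The stiff hinge holds the door where it is left.
- guard_hinge (a point): Point on the door's vertical hinge line, at the station's front corner x = -106, y = 105 mm, 52 mm above the bench. Turns with the door: its -y axis runs along the door to the free edge, its -x axis points out of the outer face.
- guard_push (a point): Point on the door's outer face near the free edge, 170 mm from the hinge line, 65 mm above the bench. The door is a grey panel 210 mm wide, 8 mm thick (hinge line in mid-thickness), top 95 mm above the bench. Axes as guard_hinge. A small steel pull stands 17 mm off the outer face 75 mm from the hinge.
- brass_knob: Bystander: round brass knob, 40 mm across, 40 mm high; origin at the centre of its underside. Leave it where it is.
- brass_pull: Bystander: straight brass pull, 66 x 14 mm, with two studs up to 22 mm high; origin at the centre of its underside. Leave it where it is.
- brass_flange: Bystander: round brass flanged bush, 48 mm across, 26 mm high; origin at the centre of its underside. Leave it where it is.
Things that resemble listed ones, but are neither listed nor needed, are in the scene too. What is shaped like the lever but purple is not meant.

How it is judged:
By the outcome, as a careful person would: the job done as asked, in the order asked, and still so for the second after the job is handed in, with the robot touching nothing.
It also fails if it takes over 56 s, if anything falls off the work surface, if the arm or the gripper's body presses on something with over 40 N, if the wrist force passes 120 N, or if a joint passes its speed limit or range.

### The arm

A 7-joint arm with a two-finger parallel gripper is mounted at the origin on the work surface. World frame = base frame: x ahead of the robot, y to its left, z up, the work surface at z = 0. Lengths are in mm, angles in rad, forces in N, time in s.
With the tool pointing down it reaches from about 400 to 850 mm from the base axis. Payload 10.4 kg.
Tool frame: the origin (TCP) lies midway between the tips of the shut fingers; the grasp point (between the pads) lies 19 mm behind it; y points along the fingers, x is the direction in which the jaws open and shut, and the axes are right-handed (so a half turn about y gives the same grasp; the last joint's range is limited). The gripper opens to 85 mm and grips with 20 to 120 N. Pads are 22 mm wide; open, the fingers measure 114 mm over their backs; the gripper's body (76 mm by 85 mm) begins 54 mm behind the grasp point. The pads swing forward as they close: fully open they stand 13 mm farther back than shut.
Start: joints at [1.139, 0.332, -0.065, 1.46, 0.022, 1.35, -0.088], TCP at [248.466, -573.512, 231.338] pointing down, gripper open.
Joint ranges: [-2.6, 2.6], [-0.5, 2.12], [-1.47, 1.34], [0.16, 2.42], [-1.27, 4.41], [0.06, 2.06], [-2.6, 2.6]. Speed limits (rad/s): [2.22, 2.22, 2.79, 2.79, 3.14, 3.14, 3.14].

### API

Orientations are given as a unit quaternion [w, x, y, z].
In Python, from plant import robot gives the robot as it stands.
- The arm moves only by the tool play_rows, never from a script. Its argument "motion" is text: rows parted by semicolons, each of 7 numbers parted by spaces: the shift along the tool's x, y, z in m, then the turn, a rotation vector about the tool's x, y, z in degrees, then the opening, from 0 (shut) to 1 (fully open). In form: x y z rx ry rz jaw; .... A call has 1 to 12 rows; each row shifts and turns the pose as measured when the row begins, along the tool's axes as they then stand; what a row does not reach is not made up. A row lasts 1/12 s, in which the tool goes at most 41.7 mm and 7.16 degrees, less where a joint would pass 70% of its speed; a pose out of reach is approached as far as the arm can. A call with a gripper value outside its range is refused whole. The fingers move at their own pace and stop on an object; "newtons" is the grip in N (left out, the last holds). Time passes only in rows, so rows that do not move let the fingers close. It gives the time, the measured TCP pose, the force and the opening at its end, in the units of the state.
- robot.sense(): the state, without advancing time (a new reading comes with each control period).
- robot.get_image(name): name is "side" or "top"; returns (picture, depth): 400x640x3 uint8, red, green, blue; 400x640 float32, mm along the optical axis (not along the pixel's ray), 0 where there is no reading.
- robot.camera_params(name): a dict with "fx", "fy", "cx", "cy" (pixels), "R" (3x3) and "t" (3): a world point X has camera coordinates R X + t. Camera axes: x right, y down, z forward; pixel columns grow to the right and rows downward; lengths in mm; the calibration is good to about 2 mm. A picture is of the moment at which its call begins. camera_params takes no time and is no camera call.
- robot.hand_in(): hands the job in, once; it reports no verdict.
The state is a dict: "time": time; "joint_pos": joint angles; "qvel": joint speeds; "joint_torque": joint torques, N m; "position": TCP position; "ee_rot": TCP orientation; "force": force on the tool from outside, world axes, zero at the start; "moment": the same for the moment, N m; "finger_gap": finger opening in mm.
Only numpy, scipy, OpenCV 4.12 (cv2) and the standard library are available. Lean on these libraries where they do the work, as an engineer would, in place of code of your own. Each camera call takes 0.05 s, during which the arm holds its last target.

## Working session

There is one attempt and no reset: what is moved stays moved. The work goes in short steps, Python scripts to look and compute and a tool call to move; the robot and the scene stay as the last step left them, time stands still between calls to the robot, and variables do not carry over. Pictures are saved under pics/ and viewed, and the job is handed in when it is done.

Besides the shell and the picture viewer there is one more tool, called after ">>>" by a JSON object that holds its "name" and its "arguments", one argument or row to a line. play_rows: Moves the arm, as the interface text tells. Its arguments: {"type":"object","properties":{"motion":{"type":"string"},"newtons":{"type":"number"}},"required":["motion"]}

```bash
ls; mkdir -p pics
python3 - <<'E'
from plant import robot
import cv2,numpy as np
s=robot.sense()
for k,v in s.items(): print(k,v)
for n in ("side","top"):
    p,d=robot.get_image(n); np.save(f"pics/{n}0_d.npy",d); cv2.imwrite(f"pics/{n}0.png",p[:,:,::-1])
    print(n,robot.camera_params(n))
E
```

```text
pics
time 0.0
joint_pos [ 1.1393966   0.33290263 -0.0646972   1.46093427  0.02163421  1.34990058
 -0.08848005]
qvel [-1.03892141e-04  1.43698074e-03 -6.40596873e-04 -1.23783984e-04
 -5.35649556e-04 -7.04206646e-04  1.55799425e-05]
joint_torque [-1.13170918e-03 -6.25446153e+01  4.89578792e-02 -3.91614461e+01
  1.62538775e-02  9.78143566e-03  1.90987595e-05]
position [ 248.27757208 -573.16437755  230.50009783]
ee_rot [ 0.59134061 -0.59083933  0.38853463 -0.38764159]
force [-0.60594607 -0.08917498  0.06191976]
moment [0.01799309 0.03444303 0.01977649]
finger_gap 85.28759295315915
side {'fx': 503.81307031917976, 'fy': 503.81307031917976, 'cx': 321.98835782219527, 'cy': 195.92762973065507, 'R': array([[-0.69079165, -0.72298242, -0.01016398],
       [-0.54811194,  0.5327717 , -0.64476943],
       [ 0.47157204, -0.43983034, -0.76430954]]), 't': array([295.66353794, 367.76093572, 990.10083868])}
top {'fx': 436.71878829031317, 'fy': 436.71878829031317, 'cx': 317.76904281880513, 'cy': 205.75553674514208, 'R': array([[ 0.00992906, -0.99966855,  0.02375282],
       [-0.98843383, -0.01340674, -0.15105901],
       [ 0.15132739, -0.02197822, -0.98823933]]), 't': array([ -90.51793366,  540.09267804, 1068.02505784])}
```

View pics/top0.png

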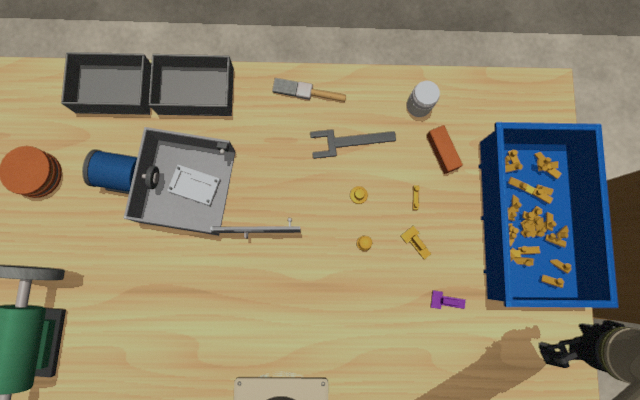

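View pics/side0.png

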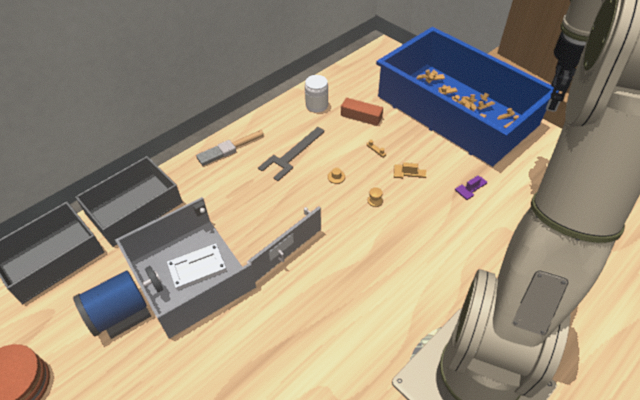

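The top view shows the brass lever at about (416,242), the purple decoy at (447,301), the brass pull at (416,197), the flange at (359,195) and the knob at (364,243). The station is around (182,182), with its door running from the hinge at (213,230) to the free edge at (300,230). More T-like brass pieces lie in the blue bin. The only non-purple T-lever loose on the bench beside the other brass pieces is the one at (416,242), so I'll confirm it in a crop.

```bash
cat > h.py <<'E'
import numpy as np,cv2
from plant import robot
def ray(n,u,v):
    c=robot.camera_params(n);R=c["R"];t=c["t"]
    d=R.T@np.array([(u-c["cx"])/c["fx"],(v-c["cy"])/c["fy"],1.]);return -R.T@t,d
def onz(n,u,v,z):
    o,d=ray(n,u,v);return o+d*(z-o[2])/d[2]
def proj(n,X):
    c=robot.camera_params(n);p=c["R"]@np.asarray(X,float)+c["t"];return np.array([c["fx"]*p[0]/p[2]+c["cx"],c["fy"]*p[1]/p[2]+c["cy"]])
def world(n,d):
    c=robot.camera_params(n);v,u=np.mgrid[0:400,0:640]
    P=np.stack([(u-c["cx"])/c["fx"]*d,(v-c["cy"])/c["fy"]*d,d],-1)-c["t"]
    return P@c["R"]
def crop(img,x0,y0,x1,y1,k,out):
    cv2.imwrite(out,cv2.resize(img[y0:y1,x0:x1],None,fx=k,fy=k,interpolation=cv2.INTER_CUBIC))
E
python3 - <<'E'
from h import *
t=cv2.imread("pics/top0.png");s=cv2.imread("pics/side0.png")
a=cv2.resize(t[210:275,385:450],(390,390),interpolation=cv2.INTER_CUBIC)
b=cv2.resize(s[145:195,380:430],(390,390),interpolation=cv2.INTER_CUBIC)
cv2.imwrite("pics/lev.png",np.hstack([a,b]))
crop(t,120,120,245,245,5,"pics/st_t.png") 
cv2.imwrite("pics/st_t.png",cv2.resize(t[120:240,120:310],None,fx=4.2,fy=4.2,interpolation=cv2.INTER_CUBIC))
cv2.imwrite("pics/st_s.png",cv2.resize(s[195:335,110:330],None,fx=3.6,fy=3.6,interpolation=cv2.INTER_CUBIC))
E
```

```text
(no output)
```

View pics/lev.png

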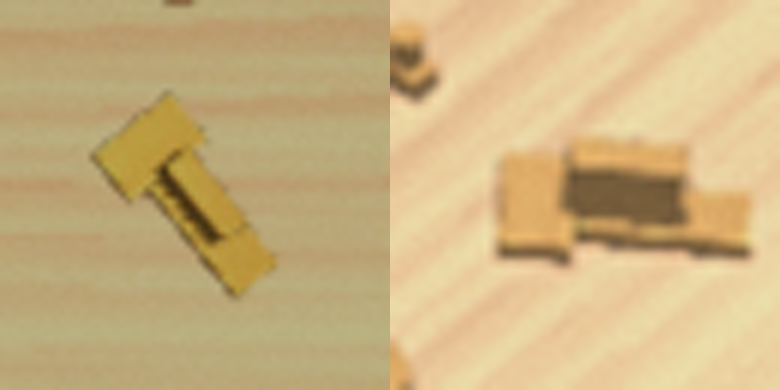

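View pics/st_t.png

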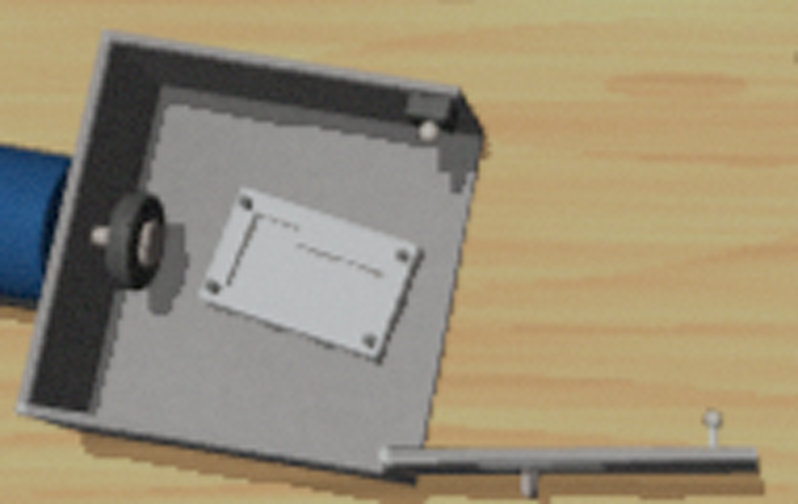

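View pics/st_s.png

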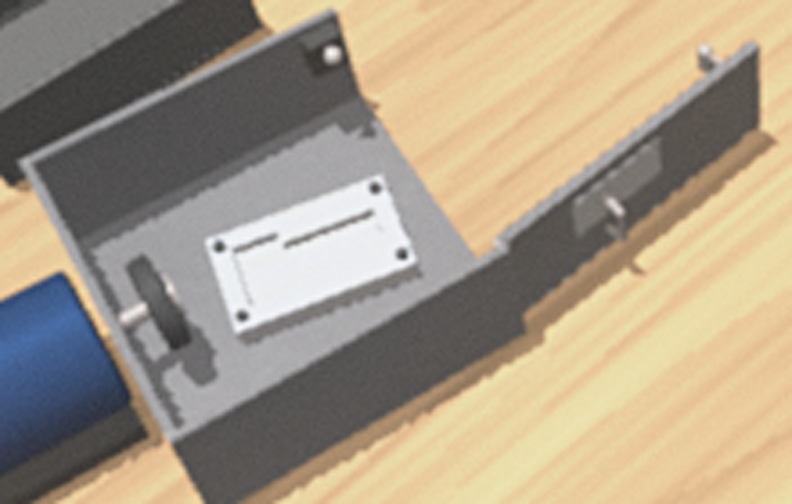

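The crop confirms it: the piece at (416,242) is a brass T-plate with an upright rib, its head pointing up-left. The decoy at (447,301) is purple and the other brass pieces on the bench are round or straight. The nest block has four corner screws, and the shadow edges show the pocket's wide end on the brush side. Next I'll measure both.

```bash
cat > m.py <<'E'
from h import *
def toplane(n,pts,z): return np.array([onz(n,u,v,z)[:2] for u,v in pts])
def rect(n,mask,z):
    cs,_=cv2.findContours(mask,cv2.RETR_EXTERNAL,cv2.CHAIN_APPROX_NONE)
    c=max(cs,key=cv2.contourArea)[:,0,:]
    return toplane(n,c,z).astype(np.float32)
E
python3 - <<'E'
from m import *
for n in("top","side"):
    im=cv2.imread(f"pics/{n}0.png");hsv=cv2.cvtColor(im,cv2.COLOR_BGR2HSV);d=np.load(f"pics/{n}0_d.npy");W=world(n,d)
    # lever
    u0,v0,u1,v1=(395,222,440,262) if n=="top" else (385,158,430,182)
    sub=W[v0:v1,u0:u1].reshape(-1,3)
    print(n,"depth z med bench",np.median(sub[:,2]))
    m=np.zeros(im.shape[:2],np.uint8);m[v0:v1,u0:u1]=1
    lv=((hsv[:,:,1]>140)&(m>0)).astype(np.uint8)
    # by height
    Z=W[:,:,2]
    for lo,hi in((4,14),(24,44)):
        q=(Z>lo)&(Z<hi)&(m>0); P=W[q][:,:2]
        print(" lever h",lo,hi,q.sum(),P.mean(0) if q.sum() else None, cv2.minAreaRect(P.astype(np.float32)) if q.sum()>4 else None)
    r=rect(n,lv,8); print(" lever color",lv.sum(),cv2.minAreaRect(r))
    # block
    u0,v0,u1,v1=(160,155,226,212) if n=="top" else (160,235,235,292)
    m[:]=0;m[v0:v1,u0:u1]=1
    g=cv2.cvtColor(im,cv2.COLOR_BGR2GRAY)
    b=((g>175)&(m>0)).astype(np.uint8); b=cv2.morphologyEx(b,cv2.MORPH_CLOSE,np.ones((5,5)))
    r=rect(n,b,21);print(" block",b.sum(),cv2.minAreaRect(r))
    q=(Z>17)&(Z<27)&(m>0);P=W[q];print(" block depth",q.sum(),P.mean(0),cv2.minAreaRect(P[:,:2].astype(np.float32)))
    # screws
    dk=((g<135)&(cv2.erode(b,np.ones((3,3)))>0)).astype(np.uint8)
    k,l,st,ce=cv2.connectedComponentsWithStats(dk)
    for i in range(1,k):
        if st[i,4]>=3:
            mm=l==i;vv,uu=np.nonzero(cv2.dilate(mm.astype(np.uint8),np.ones((3,3))));w=np.clip(200-g[vv,uu].astype(float),0,None)
            u,v=(uu*w).sum()/w.sum(),(vv*w).sum()/w.sum();print("  dark",st[i],round(u,2),round(v,2),onz(n,u,v,21))
E
```

```text
top depth z med bench 0.4429088150446676
 lever h 4 14 294 [ 457.06997104 -337.74827971] ((453.43231201171875, -344.86566162109375), (115.82666015625, 90.70928955078125), 87.96125793457031)
 lever h 24 44 99 [ 453.1387656  -341.43641689] ((453.6755065917969, -341.7503356933594), (38.67235565185547, 14.539719581604004), 39.79603958129883)
 lever color 376 ((451.0561218261719, -343.36572265625), (84.883056640625, 42.821598052978516), 38.13292694091797)
 block 1198 ((596.82373046875, 239.74765014648438), (114.67935180664062, 71.73535919189453), 72.14422607421875)
 block depth 852 [595.14405872 236.64242029  21.24580461] ((596.63037109375, 239.65521240234375), (117.3559341430664, 74.52085876464844), 71.97998809814453)
  dark [179 167   1   3   3] 178.73 168.05 [638.79764546 278.65512134  21.        ]
  dark [176 171   6  12  14] 178.42 176.36 [616.69232091 278.1812416   21.        ]
  dark [174 184   2   4   4] 174.62 185.31 [592.86545156 286.58112607  21.        ]
  dark [170 187   3   3   7] 170.53 187.95 [585.77444045 296.66436381  21.        ]
side depth z med bench 1.556712964873884
[... 280 characters left out ...]
42.7517204284668)
 lever color 2 ((454.84759521484375, -311.81109619140625), (0.0, 0.0), 0.0)
 block 1684 ((594.56884765625, 238.78170776367188), (119.67872619628906, 77.46022033691406), 71.8095932006836)
 block depth 1053 [597.07938889 238.65202353  21.19983387] ((593.528564453125, 239.76861572265625), (115.85585021972656, 212.76950073242188), 72.42224884033203)
  dark [213 246   3   3   6] 213.77 246.84 [604.87356937 181.17470911  21.        ]
  dark [170 262   2   3   6] 170.46 263.12 [637.1975811  278.99779705  21.        ]
  dark [221 264   2   3   5] 221.2 265.15 [551.88287838 198.69799267  21.        ]
  dark [176 282   3   2   5] 176.84 282.31 [584.25909063 296.40217953  21.        ]
```

Run:
```python
from m import *
c=np.array([596.7,239.7]);a=np.radians(72);ex=np.array([np.cos(a),np.sin(a)]);ey=np.array([-ex[1],ex[0]])
vis=[]
for n in("top","side"):
    im=cv2.imread(f"pics/{n}0.png");d=np.load(f"pics/{n}0_d.npy");W=world(n,d);Z=W[:,:,2]
    p=(W[:,:,:2]-c);bx=p@ex;by=p@ey
    q=(abs(bx)<62)&(abs(by)<42)&(Z>8)&(Z<30)
    lo=q&(Z<18.0)&(abs(bx)<54)&(abs(by)<33)
    print(n,"pocket px",lo.sum(),"x",np.percentile(bx[lo],[1,5,50,95,99]),"y",np.percentile(by[lo],[1,5,50,95,99]))
    for x0 in range(-56,56,8):
        s=q&(bx>=x0)&(bx<x0+8)&lo
        print("  ",x0+4,s.sum(), (by[s].min().round(1),by[s].max().round(1)) if s.sum() else "")
    # rectified image in block frame at z=21, 5px/mm
    gx,gy=np.meshgrid(np.arange(-65,65,.25),np.arange(-45,45,.25))
    Xw=c+gx[...,None]*ex+gy[...,None]*ey
    cp=robot.camera_params(n);P=np.concatenate([Xw,np.full(Xw.shape[:2]+(1,),21.)],-1)@cp["R"].T+cp["t"]
    mu=(cp["fx"]*P[...,0]/P[...,2]+cp["cx"]).astype(np.float32);mv=(cp["fy"]*P[...,1]/P[...,2]+cp["cy"]).astype(np.float32)
    r=cv2.remap(im,mu,mv,cv2.INTER_CUBIC)
    r=np.clip((r.astype(float)-120)*1.9,0,255).astype(np.uint8)
    vis.append(np.ascontiguousarray(r[::-1]))  # up=+y
    rr=vis[-1]
    for k in range(-60,61,20): cv2.putText(rr,str(k),(int((k+65)*4)-8,10),0,.35,(0,0,255));cv2.line(rr,(int((k+65)*4),12),(int((k+65)*4),18),(0,0,255))
    for k in range(-40,41,20): cv2.line(rr,(0,int((45-k)*4)),(8,int((45-k)*4)),(0,0,255))
v=np.vstack(vis);print(v.shape);cv2.imwrite("pics/pocket.png",cv2.resize(v,None,fx=.83,fy=.83))
```

```text
top pocket px 460 x [-49.73889256 -38.63578344  10.41665979  44.22310719  46.50352162] y [-27.60423746 -21.86510439  -0.55907041  19.61043669  27.0449894 ]
   -52 6 (np.float64(-24.1), np.float64(6.5))
   -44 14 (np.float64(-10.4), np.float64(13.2))
   -36 31 (np.float64(-24.9), np.float64(27.9))
   -28 35 (np.float64(-13.6), np.float64(32.8))
   -20 35 (np.float64(-14.2), np.float64(32.9))
   -12 27 (np.float64(-31.6), np.float64(12.8))
   -4 37 (np.float64(-29.3), np.float64(26.4))
   4 31 (np.float64(-14.4), np.float64(13.1))
   12 34 (np.float64(-26.4), np.float64(13.0))
   20 51 (np.float64(-28.0), np.float64(22.9))
   28 56 (np.float64(-32.5), np.float64(22.1))
   36 52 (np.float64(-27.3), np.float64(22.9))
   44 49 (np.float64(-28.1), np.float64(29.0))
   52 2 (np.float64(-23.0), np.float64(2.6))
side pocket px 489 x [-45.57793338 -40.47071237   9.82222023  41.50961945  43.85640903] y [-24.60612548 -21.661853    -2.18762867  17.64105028  27.59550058]
   -52 3 (np.float64(-22.6), np.float64(31.3))
   -44 23 (np.float64(-12.1), np.float64(15.5))
   -36 33 (np.float64(-20.5), np.float64(23.4))
   -28 37 (np.float64(-27.7), np.float64(27.6))
   -20 33 (np.float64(-30.9), np.float64(19.2))
   -12 37 (np.float64(-31.7), np.float64(21.2))
   -4 33 (np.float64(-14.6), np.float64(29.7))
   4 37 (np.float64(-24.4), np.float64(30.7))
   12 40 (np.float64(-26.9), np.float64(24.0))
   20 61 (np.float64(-24.6), np.float64(27.7))
   28 57 (np.float64(-24.5), np.float64(32.0))
   36 59 (np.float64(-23.5), np.float64(19.8))
   44 35 (np.float64(-24.9), np.float64(21.2))
   52 1 (np.float64(-16.9), np.float64(-16.9))
(720, 520, 3)
```

View pics/pocket.png

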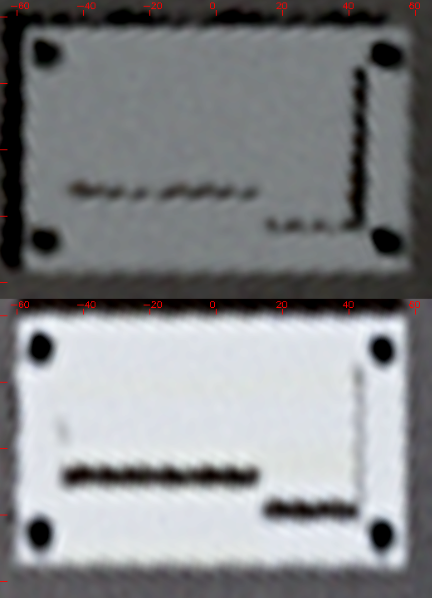

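Pocket outline in the block frame: head end wall at x≈+43, stem shadow line at y≈-13, head step at x≈+13. That puts the seat near the block centre at yaw 72°, pointing toward the brush. Now for the station and door geometry, and the tool yaw.

Run:
```python
from m import *
from scipy.spatial.transform import Rotation as Ro
s=robot.sense();q=s["ee_rot"];R=Ro.from_quat([q[1],q[2],q[3],q[0]]).as_matrix();print(R.round(3))
for n,(u0,v0,u1,v1) in(("top",(120,125,305,240)),("side",(112,195,330,335))):
    d=np.load(f"pics/{n}0_d.npy");W=world(n,d)[v0:v1,u0:u1].reshape(-1,3)
    P=W[(W[:,2]>88)&(W[:,2]<102)]
    # door: y < ~ 180 
    D=P[(P[:,1]<185)];
    print(n,len(P),len(D))
    if len(D)>10:
        vx,vy,x0,y0=cv2.fitLine(D[(D[:,1]>-30)&(D[:,1]<150)][:,:2].astype(np.float32),cv2.DIST_HUBER,0,.01,.01).ravel()
        print(" door line dir",np.degrees(np.arctan2(vy,vx)),x0,y0,"y range",np.percentile(D[:,1],[0,2,98,100]))
    S=P[P[:,1]>188];r=cv2.minAreaRect(S[:,:2].astype(np.float32));print(" station rect",r, cv2.boxPoints(r).round(1).tolist())
for u,v in((213,230),(300,230),(146,130),(125,217),(231,142)): print(u,v,onz("top",u,v,95))
```

```text
[[ 0.398 -0.001  0.918]
 [-0.918  0.001  0.398]
 [-0.001 -1.    -0.   ]]
top 1573 485
 door line dir -89.06697 479.17496 59.130302 y range [-38.51412788 -33.68698143 180.89457341 184.75124879]
 station rect ((597.1256103515625, 295.4952697753906), (212.37905883789062, 252.09317016601562), 89.5108642578125) [[470.20001220703125, 190.39999389648438], [722.2999877929688, 188.1999969482422], [724.0999755859375, 400.6000061035156], [472.0, 402.79998779296875]]
side 2144 586
 door line dir -88.989296 475.3369 62.96054 y range [-39.6470793  -31.79897936 182.1288921  184.92783861]
 station rect ((599.6524047851562, 299.88934326171875), (252.77301025390625, 236.27987670898438), 82.6353988647461) [[466.29998779296875, 189.6999969482422], [700.5999755859375, 159.39999389648438], [733.0, 410.1000061035156], [498.70001220703125, 440.3999938964844]]
213 230 [471.12594431 166.39496887  95.        ]
300 230 [473.66120991 -40.98341665  95.        ]
146 130 [715.91003443 341.76356311  95.        ]
125 217 [499.65749015 376.53642861  95.        ]
231 142 [688.94507224 132.3058315   95.        ]
```

>>> {"name": "play_rows", "arguments": {
  "motion": "-0.0146 0 0.0311 0 0 0 1; -0.0146 0 0.0311 0 0 0 1; -0.0146 0 0.0311 0 0 0 1; -0.0146 0 0.0311 0 0 0 1; -0.0146 0 0.0311 0 0 0 1; -0.0146 0.015 0.0311 0 0 0 1; -0.0146 0.02 0.0311 0 0 0 1; -0.0146 0.02 0.0311 0 0 0 1; -0.0146 0.02 0.0311 0 0 0 0.6; 0 0.01 0 0 -5.2 0 0.5; 0 0.01 0 0 -5.2 0 0.5; 0 0.005 0 0 -5.2 0 0.5",
  "newtons": 40
}}

```text
time: 1.1
position: [459.5, -328.9, 122.8]
ee_rot: [0.639, -0.638, 0.305, -0.302]
force: [0.9, -0.4, 0.2]
finger_gap: 42.8
```

```bash
cat >> h.py <<'E'
from scipy.spatial.transform import Rotation as Ro
def tool():
    s=robot.sense();q=s["ee_rot"];return s,np.array(s["position"]),Ro.from_quat([q[1],q[2],q[3],q[0]]).as_matrix()
def rem(p,yaw=None):
    s,x,R=tool();d=R.T@(np.array(p,float)-x)
    print("t",s["time"],"pos",x.round(1),"yaw",np.degrees(np.arctan2(R[1,0],R[0,0])).round(2),"F",np.round(s["force"],1),"gap",round(s["finger_gap"],1))
    yw=np.degrees(np.arctan2(R[1,0],R[0,0])) if yaw is None else yaw
    a=np.radians(yw);Rt=np.array([[np.cos(a),0,-np.sin(a)],[np.sin(a),0,np.cos(a)],[0,-1,0]])
    # right-handed: x jaw, y down, z = x cross y
    Rt[:,1]=[0,0,-1];Rt[:,2]=np.cross(Rt[:,0],Rt[:,1])
    print(" shift mm (tool now)",d.round(2)," turn deg",np.degrees(Ro.from_matrix(R.T@Rt).as_rotvec()).round(2))
E
python3 - <<'E'
from h import *
rem([452.5,-341.8,10],-51)
E
```

```text
t 1.1 pos [ 459.5 -328.9  122.8] yaw -50.85 F [ 0.9 -0.4  0.2] gap 42.8
 shift mm (tool now) [  6.2  112.8  -13.55]  turn deg [ 0.03  0.15 -0.31]
```

>>> {"name": "play_rows", "arguments": {
  "motion": "0.0062 0.02 -0.0135 0 0 0 0.5; 0 0.03 0 0 0 0 0.5; 0 0.03 0 0 0 0 0.5; 0 0 0 0 0 0 0.5"
}}

```text
time: 1.43
position: [452.7, -340.7, 38.8]
ee_rot: [0.641, -0.639, 0.302, -0.298]
force: [-1.5, 0.5, -0.2]
finger_gap: 42.9
```

Run:
```python
from h import *
rem([452.5,-341.8,10],-51)
p,d=robot.get_image("side");cv2.imwrite("pics/s1.png",cv2.resize(p[90:240,320:500,::-1],None,fx=4,fy=4,interpolation=cv2.INTER_CUBIC))
```

```text
t 1.4333 pos [ 452.7 -340.7   38.8] yaw -50.26 F [-1.5  0.5 -0.2] gap 42.9
 shift mm (tool now) [ 0.92 28.82 -0.86]  turn deg [ 0.02  0.74 -0.37]
```

View pics/s1.png

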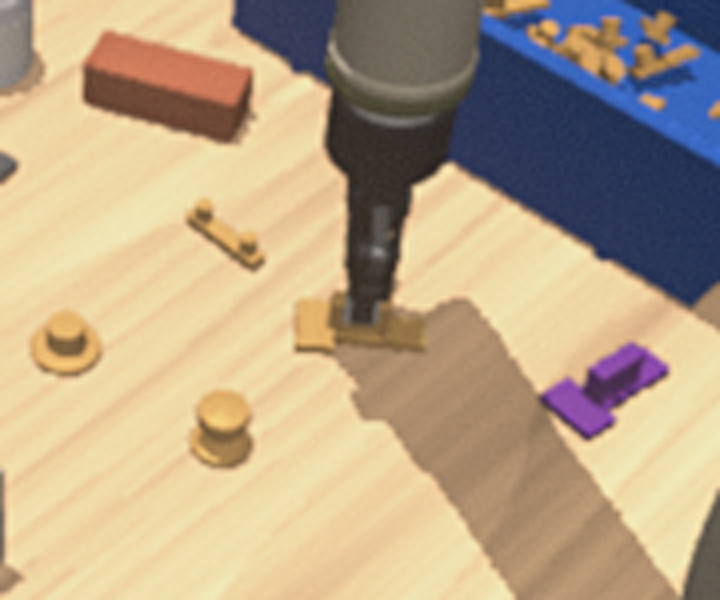

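The crop shows the fingers straddling the middle of the rib at about (365,310), with the bystanders well clear. Next I'll descend and grip.

>>> {"name": "play_rows", "arguments": {
  "motion": "0.0009 0.014 -0.0009 0 0.7 0 0.5; 0 0.014 0 0 0 0 0.5; 0 0 0 0 0 0 0.4; 0 0 0 0 0 0 0; 0 0 0 0 0 0 0; 0 0 0 0 0 0 0; 0 0 0 0 0 0 0; 0 0 0 0 0 0 0; 0 0 0 0 0 0 0",
  "newtons": 60
}}

```text
time: 2.23
position: [457.8, -344.0, 21.2]
ee_rot: [0.639, -0.638, 0.302, -0.305]
force: [0.0, 0.4, -2.3]
finger_gap: 12.3
```

Run:
```python
from h import *
rem([596.3,240.1,160],-18)
```

```text
t 2.2333 pos [ 457.8 -344.    21.2] yaw -50.88 F [ 0.   0.4 -2.3] gap 12.3
 shift mm (tool now) [-365.32 -138.74  476.36]  turn deg [ -0.1  -32.88   0.25]
```

The TCP is higher than I commanded (z=21) and the gap reads 12.3 mm. I'll check the grasp before lifting.

Run:
```python
from h import *
p,d=robot.get_image("side");q,d2=robot.get_image("top")
np.save("pics/s2d.npy",d)
a=cv2.resize(p[130:200,370:440,::-1],(400,400),interpolation=cv2.INTER_CUBIC);b=cv2.resize(q[205:275,380:450,::-1],(400,400),interpolation=cv2.INTER_CUBIC)
cv2.imwrite("pics/g2.png",np.hstack([a,b]))
rem([452.5,-341.8,10],-51)
```

```text
t 2.3333 pos [ 457.8 -344.    21.1] yaw -50.88 F [-0.1 -0.1 -2. ] gap 11.7
 shift mm (tool now) [-5.11 11.09 -2.75]  turn deg [-0.17  0.12  0.21]
```

View pics/g2.png

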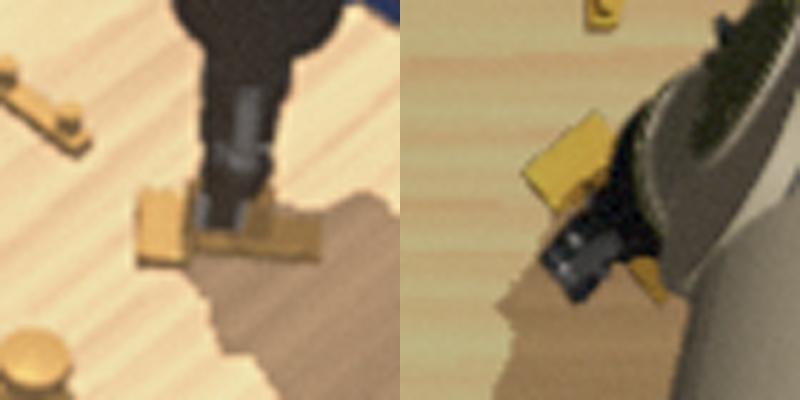

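Run:
```python
from h import *
d=np.load("pics/s2d.npy");W=world("side",d)
# head region in side: crop (140..185,190..260)/5.71
sub=W[165:174,395:402];print(np.median(sub.reshape(-1,3),0).round(1)); print(sub[:,:,2].round(0))
d0=np.load("pics/side0_d.npy");W0=world("side",d0);print(W0[165:177,395:402,2].round(0))
sub=W[170:174,407:425,2];print(sub.round(0))
```

```text
[ 473.7 -324.4   10.8]
[[ 13.  13.  11.  11.  11.  13.   9.]
 [ 13.   9.   9.  11.   9.   8.  11.]
 [ 12.  16.   8.  11.  13.  14.  12.]
 [ 11.  10.  13.   8.  12.  12.  13.]
 [ 10.  17.  13.  10.  13.   9.  15.]
 [ 11.  11.   9.  10.  11.  10.  13.]
 [ 11.  11.   9.   6.   9.  10.   8.]
 [ 13.  11.  12.  12.  11.  10.  12.]
 [ 13.  10.   9.  11.   8. 997.  13.]]
[[ 8.  9.  2.  7.  4.  9.  9.]
 [ 7.  8. 11.  7.  6. 10. 10.]
 [ 9.  6.  6. 11. 12. 10.  8.]
 [ 9.  9.  7.  8. 10.  8. 11.]
 [11.  8.  5.  8.  9. 10.  7.]
 [10. 10.  8.  6. 10.  8.  8.]
 [ 6.  6.  6.  9.  8.  4. 10.]
 [10.  6.  6. 11.  6. 11.  6.]
 [ 9.  5. 11.  5.  6. 10.  9.]
 [ 9.  5. 10.  8.  9.  9. 10.]
 [11. 11.  8.  6.  7. 13.  9.]
 [ 6.  7.  7.  7.  6.  6.  9.]]
[[10. 11. 10. 13. 14. 15. 18. 14. 15. 17. 13. 11.  8.  6. 10. 15. 13. 13.]
 [ 9.  9. 10. 11. 14. 10.  8.  9. 14. 12. 11.  7.  7. 10.  7.  9. 10. 14.]
 [11. 14.  8. 11.  9. 13.  7. 11.  9.  9.  9.  9. 11.  8. 14. 13.  7.  8.]
 [ 9.  8.  8.  7. 11. 10. 11.  8.  8. 10. 10. 14. 11. 12. 11. 12. 10. 10.]]
```

The lever is gripped, but only by the fingertips, and its plate has risen about 3 mm. There is plenty of time, so I'll set it back down, open and grip lower, watching for drift.

>>> {"name": "play_rows", "arguments": {
  "motion": "0 0.003 0 0 0 0 0; 0 0 0 0 0 0 0.3; 0 0 0 0 0 0 0.3; 0 0 0 0 0 0 0.3; 0 0 0 0 0 0 0.3"
}}

```text
time: 2.75
position: [458.8, -344.7, 18.9]
ee_rot: [0.639, -0.638, 0.301, -0.306]
force: [0.1, -0.1, -0.2]
finger_gap: 25.7
```

Run:
```python
from m import *
p,d=robot.get_image("side");q,d2=robot.get_image("top")
a=cv2.resize(p[130:200,370:440,::-1],(400,400),interpolation=cv2.INTER_CUBIC);b=cv2.resize(q[205:275,380:450,::-1],(400,400),interpolation=cv2.INTER_CUBIC)
cv2.imwrite("pics/g3.png",np.hstack([a,b]))
W=world("side",d);print(np.median(W[165:173,395:402].reshape(-1,3),0).round(1))
rem([452.5,-341.8,10],-51)
```

```text
[ 476.5 -328.4    8.2]
t 2.85 pos [ 458.7 -344.6   18.8] yaw -50.89 F [ 0.1 -0.4  0.5] gap 26.0
 shift mm (tool now) [-6.19  8.78 -3.08]  turn deg [-0.2   0.11  0.33]
```

View pics/g3.png

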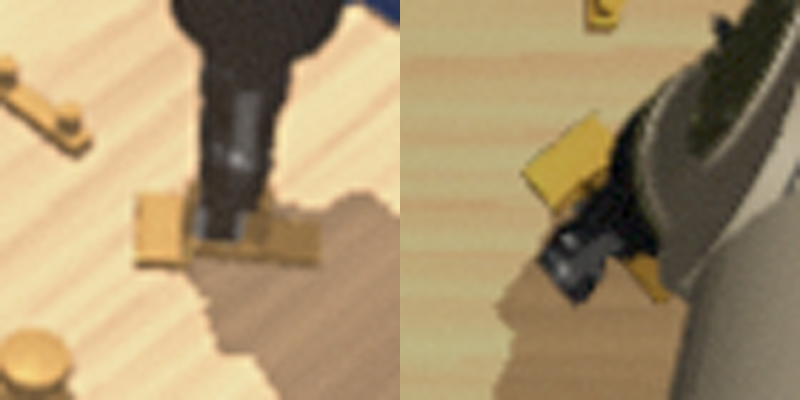

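>>> {"name": "play_rows", "arguments": {
  "motion": "0 0.004 0 0 0 0 0.3; 0 0.004 0 0 0 0 0.3; 0 0 0 0 0 0 0.3"
}}

```text
time: 3.1
position: [458.8, -344.7, 10.1]
ee_rot: [0.639, -0.638, 0.301, -0.306]
force: [-0.9, 0.1, -0.6]
finger_gap: 26.0
```

>>> {"name": "play_rows", "arguments": {
  "motion": "0 0 0 0 0 0 0; 0 0 0 0 0 0 0; 0 0 0 0 0 0 0"
}}

```text
time: 3.35
position: [458.8, -344.7, 10.0]
ee_rot: [0.639, -0.638, 0.301, -0.306]
force: [-0.2, -0.3, 0.6]
finger_gap: 12.9
```

>>> {"name": "play_rows", "arguments": {
  "motion": "0 0 0 0 0 0 0; 0 0 0 0 0 0 0"
}}

```text
time: 3.52
position: [458.8, -344.7, 9.9]
ee_rot: [0.639, -0.638, 0.301, -0.306]
force: [-0.3, 0.1, 1.4]
finger_gap: 12.8
```

>>> {"name": "play_rows", "arguments": {
  "motion": "0 -0.02 0 0 0 0 0; 0 -0.035 0 0 0 0 0; 0 -0.035 0 0 0 0 0; 0 -0.035 0 0 0 0 0; 0 -0.025 0 0 0 0 0; -0.012 0 0.016 0 0 0 0; -0.02 0 0.026 0 0 0 0; -0.02 0 0.026 0 0 0 0; -0.02 0 0.026 0 0 0 0; -0.02 0 0.026 0 0 0 0; -0.02 0 0.026 0 0 0 0; -0.02 0 0.026 0 0 0 0"
}}

```text
time: 4.52
position: [503.4, -132.9, 162.2]
ee_rot: [-0.636, 0.637, -0.31, 0.308]
force: [0.6, 0.2, -2.8]
finger_gap: 12.8
```

Run:
```python
from h import *
rem([596.3,240.1,150],-18)
```

```text
t 4.5167 pos [ 503.4 -132.9  162.2] yaw -51.79 F [ 0.6  0.2 -2.8] gap 12.8
 shift mm (tool now) [-235.62   11.8   303.76]  turn deg [  0.12 -33.79  -0.11]
```

>>> {"name": "play_rows", "arguments": {
  "motion": "-0.0235 0 0.0304 0 0 0 0; -0.0235 0 0.0304 0 0 0 0; -0.0235 0 0.0304 0 0 0 0; -0.0235 0 0.0304 0 0 0 0; -0.0235 0 0.0304 0 0 0 0; -0.0235 0 0.0304 0 0 0 0; -0.0235 0 0.0304 0 0 0 0; -0.0235 0 0.0304 0 0 0 0; -0.012 0 0.015 0 -4 0 0; 0 0 0 0 -6.5 0 0; 0 0 0 0 -6.5 0 0; 0 0 0 0 -6.5 0 0"
}}

```text
time: 5.52
position: [578.3, 210.4, 155.9]
ee_rot: [-0.687, 0.688, -0.169, 0.161]
force: [0.3, -0.8, -1.9]
finger_gap: 13.1
```

Run:
```python
from h import *
rem([596.3,240.1,150],-18)
```

```text
t 5.5167 pos [578.3 210.4 155.9] yaw -27.02 F [ 0.3 -0.8 -1.9] gap 13.1
 shift mm (tool now) [ 2.59  5.81 34.6 ]  turn deg [ 0.12 -9.02 -0.66]
```

>>> {"name": "play_rows", "arguments": {
  "motion": "0.0013 0.003 0.017 0 0 0 0; 0.0013 0.003 0.017 0 0 0 0; 0 0 0 0 -4.5 -0.6 0; 0 0 0 0 -4.5 0 0; 0 0 0 0 0 0 0; 0 0 0 0 0 0 0"
}}

```text
time: 6.02
position: [594.5, 240.2, 145.0]
ee_rot: [-0.697, 0.701, -0.108, 0.103]
force: [0.6, -0.9, -3.3]
finger_gap: 12.6
```

Run:
```python
from m import *
rem([596.3,240.1,150],-18)
p,d=robot.get_image("side");q,d2=robot.get_image("top")
np.save("pics/s4d.npy",d);np.save("pics/t4d.npy",d2);cv2.imwrite("pics/s4f.png",p[:,:,::-1]);cv2.imwrite("pics/t4f.png",q[:,:,::-1])
a=cv2.resize(p[140:320,100:280,::-1],(400,400),interpolation=cv2.INTER_CUBIC);b=cv2.resize(q[110:240,120:250,::-1],(400,400),interpolation=cv2.INTER_CUBIC)
cv2.imwrite("pics/g4.png",np.hstack([a,b]))
```

```text
t 6.0167 pos [594.5 240.2 145. ] yaw -17.2 F [ 0.6 -0.9 -3.3] gap 12.6
 shift mm (tool now) [ 1.71 -4.98  0.41]  turn deg [ 0.38  0.8  -0.39]
```

View pics/g4.png

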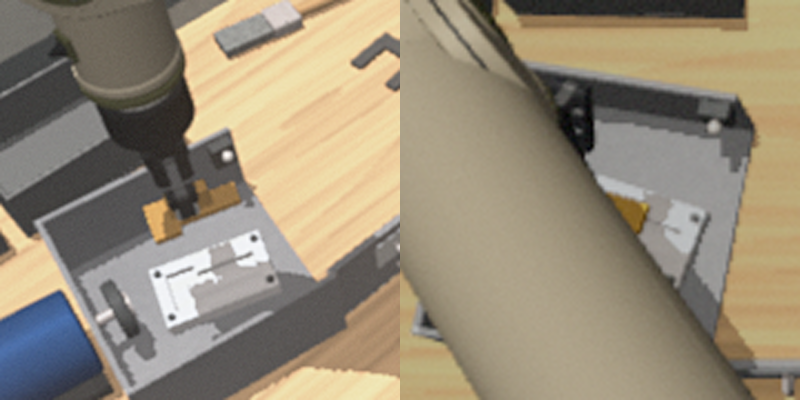

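Side view: the lever is held level above the nest, head toward the brush (crop pixels 145–240, 180–240). Its ends are seen edge-on, so I can measure its position along its axis from this view.

```bash
cat > lev.py <<'E'
from m import *
def lev(im,roi,ztop,c,yaw):
    u0,v0,u1,v1=roi;hsv=cv2.cvtColor(im,cv2.COLOR_BGR2HSV)
    m=np.zeros(im.shape[:2],np.uint8);m[v0:v1,u0:u1]=1
    b=((hsv[:,:,1]>120)&(hsv[:,:,0]>10)&(hsv[:,:,0]<28)&(m>0)).astype(np.uint8)
    return b
E
python3 - <<'E'
from lev import *
im=cv2.imread("pics/s4f.png");hsv=cv2.cvtColor(im,cv2.COLOR_BGR2HSV)
print(hsv[235,172],hsv[225,200],hsv[210,230])
# rectify in lever frame at z=plate top
s,x,R=tool();yaw=np.degrees(np.arctan2(R[1,0],R[0,0]))+90
def rectify(im,n,c,yaw,z,w=70,h=45,k=5):
    a=np.radians(yaw);ex=np.array([np.cos(a),np.sin(a)]);ey=np.array([-ex[1],ex[0]])
    gx,gy=np.meshgrid(np.arange(-w,w,1/k),np.arange(h,-h,-1/k));X=c+gx[...,None]*ex+gy[...,None]*ey
    cp=robot.camera_params(n);P=np.concatenate([X,np.full(X.shape[:2]+(1,),float(z))],-1)@cp["R"].T+cp["t"]
    r=cv2.remap(im,(cp["fx"]*P[...,0]/P[...,2]+cp["cx"]).astype(np.float32),(cp["fy"]*P[...,1]/P[...,2]+cp["cy"]).astype(np.float32),cv2.INTER_LINEAR)
    r=r.copy()
    for q in range(-60,61,10): cv2.line(r,(int((q+w)*k),0),(int((q+w)*k),10 if q%20 else 18),(0,0,255))
    for q in range(-40,41,10): cv2.line(r,(0,int((h-q)*k)),(10 if q%20 else 18,int((h-q)*k)),(0,0,255))
    return r
A=rectify(im,"side",x[:2],yaw,x[2]-1.9,k=4)
B=rectify(cv2.imread("pics/side0.png"),"side",np.array([596.3,240.1]),72,21,k=4)
cv2.imwrite("pics/r4.png",np.vstack([A,B])[:, :]);print(yaw,A.shape)
E
```

```text
[ 18 134 227] [ 17 128 151] [ 18  85 238]
72.77240003466135 (360, 560, 3)
```

```bash
python3 -c "
import cv2;a=cv2.imread('pics/r4.png');print(a.shape);cv2.imwrite('pics/r4b.png',cv2.resize(a,None,fx=.83,fy=.83))"
```

```text
(720, 560, 3)
```

View pics/r4b.png

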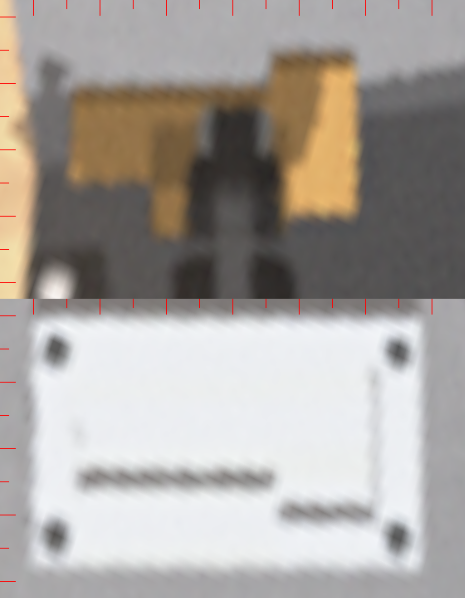

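Run:
```python
from m import *
rem([597.4,243.5,40],-18)
```

```text
t 6.1167 pos [594.6 240.  145.2] yaw -17.23 F [-0.7 -0.7 -3.3] gap 13.0
 shift mm (tool now) [  2.27 105.19   4.91]  turn deg [ 0.38  0.77 -0.37]
```

>>> {"name": "play_rows", "arguments": {
  "motion": "0.0023 0 0.0049 0.4 0.8 -0.4 0; 0 0.025 0 0 0 0 0; 0 0.03 0 0 0 0 0; 0 0.025 0 0 0 0 0; 0 0.02 0 0 0 0 0; 0 0 0 0 0 0 0; 0 0 0 0 0 0 0"
}}

```text
time: 6.7
position: [602.3, 244.5, 44.7]
ee_rot: [0.699, -0.696, 0.114, -0.12]
force: [0.9, 0.0, -1.9]
finger_gap: 13.0
```

```bash
cat > shot.py <<'E'
from lev import *
import sys
def rectify(im,n,c,yaw,z,w=70,h=45,k=4):
    a=np.radians(yaw);ex=np.array([np.cos(a),np.sin(a)]);ey=np.array([-ex[1],ex[0]])
    gx,gy=np.meshgrid(np.arange(-w,w,1/k),np.arange(h,-h,-1/k));X=c+gx[...,None]*ex+gy[...,None]*ey
    cp=robot.camera_params(n);P=np.concatenate([X,np.full(X.shape[:2]+(1,),float(z))],-1)@cp["R"].T+cp["t"]
    r=cv2.remap(im,(cp["fx"]*P[...,0]/P[...,2]+cp["cx"]).astype(np.float32),(cp["fy"]*P[...,1]/P[...,2]+cp["cy"]).astype(np.float32),cv2.INTER_LINEAR).copy()
    for q in range(-60,61,10): cv2.line(r,(int((q+w)*k),0),(int((q+w)*k),10 if q%20 else 18),(0,0,255))
    for q in range(-40,41,10): cv2.line(r,(0,int((h-q)*k)),(10 if q%20 else 18,int((h-q)*k)),(0,0,255))
    return r
C=np.array([596.3,240.1])
def shot(tag,dz=-1.9):
    s,x,R=tool();rem([597.4,243.5,24],-18)
    p,d=robot.get_image("side");im=np.ascontiguousarray(p[:,:,::-1]);cv2.imwrite(f"pics/{tag}_f.png",im)
    A=rectify(im,"side",C,72,x[2]+dz);B=rectify(im,"side",C,72,21)
    cv2.imwrite(f"pics/{tag}.png",cv2.resize(np.vstack([A,B]),None,fx=.83,fy=.83))
E
python3 -c "
from shot import *
shot('r5')"
```

```text
t 6.7 pos [602.3 244.5  44.7] yaw -19.04 F [ 0.9  0.  -1.9] gap 13.0
 shift mm (tool now) [-4.44 20.6  -2.7 ]  turn deg [-0.33 -1.04  0.49]
```

View pics/r5.png

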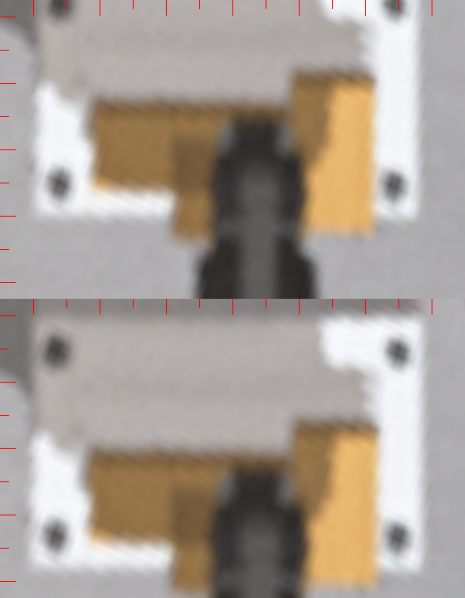

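>>> {"name": "play_rows", "arguments": {
  "motion": "0 0 0 -0.3 -1.0 0.5 0; 0 0 0 0 0 0 0; -0.0044 0 -0.002 0 0 0 0; 0 0 0 0 0 0 0; 0 0 0 0 0 0 0"
}}

```text
time: 7.17
position: [599.9, 245.2, 50.7]
ee_rot: [0.7, -0.697, 0.109, -0.113]
force: [-0.6, 0.3, -2.7]
finger_gap: 13.0
```

```bash
python3 -c "
from shot import *
shot('r6')"
```

```text
t 7.1667 pos [599.9 245.2  50.7] yaw -18.05 F [-0.6  0.3 -2.7] gap 13.0
 shift mm (tool now) [-1.95 26.71 -2.48]  turn deg [-0.27 -0.05  0.28]
```

View pics/r6.png

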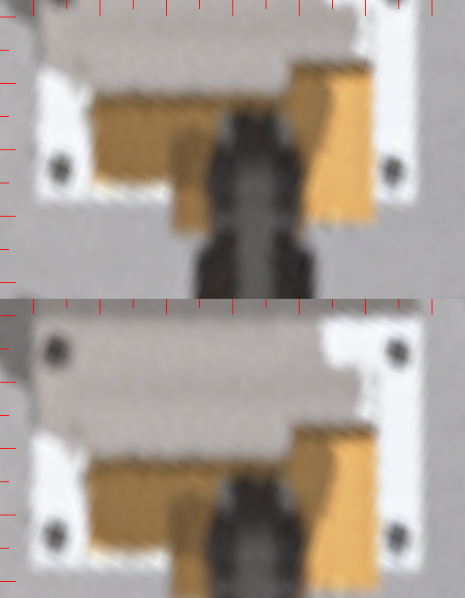

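>>> {"name": "play_rows", "arguments": {
  "motion": "-0.001 0.004 -0.001 0 0 0 0; -0.001 0.004 -0.001 0 0 0 0; 0 0.004 0 0 0 0 0; 0 0.003 0 0 0 0 0; 0 0 0 0 0 0 0; 0 0 0 0 0 0 0"
}}

```text
time: 7.72
position: [596.9, 243.7, 34.1]
ee_rot: [0.7, -0.697, 0.109, -0.113]
force: [-0.7, 0.1, -2.9]
finger_gap: 12.7
```

```bash
python3 -c "
from shot import *
rem([597.4,243.8,24],-18)"
```

```text
t 7.7167 pos [596.9 243.7  34.1] yaw -18.05 F [-0.7  0.1 -2.9] gap 12.7
 shift mm (tool now) [ 0.36 10.05  0.22]  turn deg [-0.26 -0.05  0.28]
```

```bash
python3 -c "
from shot import *
shot('r7')"
```

```text
t 7.7167 pos [596.9 243.7  34.1] yaw -18.05 F [-0.7  0.1 -2.9] gap 12.7
 shift mm (tool now) [ 0.45 10.05 -0.07]  turn deg [-0.26 -0.05  0.28]
```

View pics/r7.png

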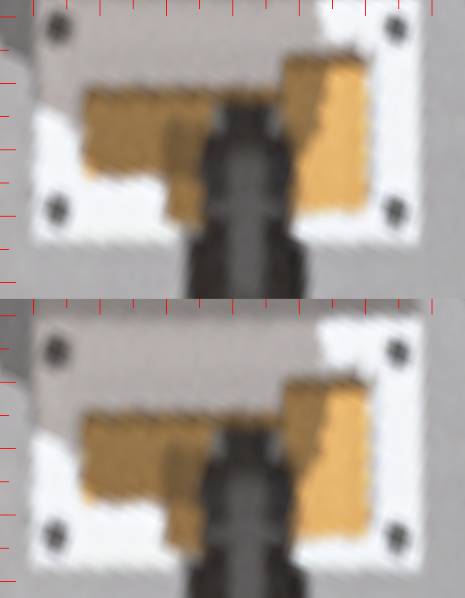

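The lever (side frame: stem end at -45, head end at +41) lines up with the pocket to about 0.5 mm. I'll descend slowly and watch the force.

>>> {"name": "play_rows", "arguments": {
  "motion": "0.0004 0.001 0.0003 0 0 0 0; 0 0.001 0 0 0 0 0; 0 0.001 0 0 0 0 0; 0 0.001 0 0 0 0 0; 0 0.001 0 0 0 0 0"
}}

```text
time: 8.18
position: [597.9, 244.1, 29.1]
ee_rot: [0.7, -0.697, 0.109, -0.113]
force: [-0.9, 0.5, -1.8]
finger_gap: 12.6
```

>>> {"name": "play_rows", "arguments": {
  "motion": "0 0.001 0 0 0 0 0; 0 0.001 0 0 0 0 0; 0 0.001 0 0 0 0 0"
}}

```text
time: 8.43
position: [597.9, 244.2, 25.8]
ee_rot: [0.7, -0.697, 0.109, -0.113]
force: [-1.1, 0.4, -3.1]
finger_gap: 13.0
```

>>> {"name": "play_rows", "arguments": {
  "motion": "0 0.001 0 0 0 0 0; 0 0.001 0 0 0 0 0; 0 0.0005 0 0 0 0 0"
}}

```text
time: 8.68
position: [598.0, 244.1, 23.9]
ee_rot: [0.7, -0.697, 0.109, -0.113]
force: [-3.4, -2.2, 6.4]
finger_gap: 12.9
```

```bash
python3 -c "
from shot import *
shot('r8')"
```

```text
t 8.6833 pos [598.  244.1  23.9] yaw -18.06 F [-3.4 -2.2  6.4] gap 12.9
 shift mm (tool now) [-0.35 -0.06 -0.78]  turn deg [-0.27 -0.06  0.32]
```

View pics/r8.png

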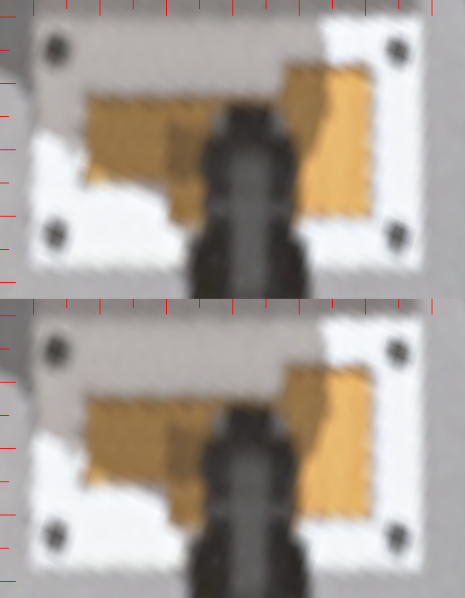

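The plate's side faces are no longer visible, so it looks seated in the pocket. I'll release, rise and re-check.

>>> {"name": "play_rows", "arguments": {
  "motion": "0 0 0 0 0 0 0.3; 0 0 0 0 0 0 0.3; 0 0 0 0 0 0 0.3; 0 0 0 0 0 0 0.3; 0 -0.004 0 0 0 0 0.3; 0 -0.01 0 0 0 0 0.3; 0 -0.02 0 0 0 0 0.3; 0 -0.03 0 0 0 0 0.3; 0 -0.03 0 0 0 0 0.3; 0 -0.03 0 0 0 0 0.3; 0 -0.015 0 0 0 0 0.2; 0 0 0 0 0 0 0"
}}

```text
time: 9.73
position: [596.5, 244.6, 174.1]
ee_rot: [0.7, -0.696, 0.108, -0.113]
force: [1.1, 0.4, 0.9]
finger_gap: 6.2
```

Run:
```python
from shot import *
s,x,R=tool();rem([430,0,130])
p,d=robot.get_image("side");q,d2=robot.get_image("top");im=np.ascontiguousarray(p[:,:,::-1]);np.save("pics/s9d.npy",d)
A=rectify(im,"side",C,72,22);B=cv2.resize(p[180:330,90:290,::-1],(560,420),interpolation=cv2.INTER_CUBIC)
cv2.imwrite("pics/r9.png",cv2.resize(np.vstack([A,B]),None,fx=.76,fy=.76))
# heights of the plate
W=world("side",d);a=np.radians(72);ex=np.array([np.cos(a),np.sin(a)]);ey=np.array([-ex[1],ex[0]])
pp=W[:,:,:2]-C;bx=pp@ex;by=pp@ey;Z=W[:,:,2]
for nm,(x0,x1,y0,y1) in dict(stem=(-40,-24,-8,10),head=(22,38,-16,18),stemR=(-40,-24,-7,1),headL=(22,38,5,20),headR=(22,38,-18,-5),blk=(-40,0,22,32),blk2=(-55,0,-32,-22)).items():
    m=(bx>x0)&(bx<x1)&(by>y0)&(by<y1)&(Z>0)&(Z<60);print(nm,m.sum(),np.median(Z[m]).round(2),Z[m].mean().round(2))
```

```text
t 9.7333 pos [596.5 244.6 174.1] yaw -17.98 F [1.1 0.4 0.9] gap 6.2
 shift mm (tool now) [ -83.15   41.62 -284.3 ]  turn deg [-0.4   0.    0.36]
stem 47 22.47 22.35
head 93 22.6 22.53
stemR 20 22.63 22.75
headL 45 22.14 22.43
headR 36 22.75 22.8
blk 73 21.44 21.63
blk2 70 21.36 21.5
```

View pics/r9.png

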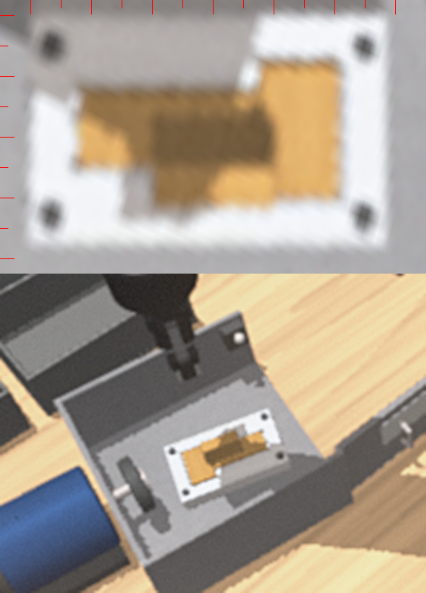

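Depth readings put the plate at 22.4 mm (stem) and 22.5 mm (head) against 21.4 mm for the block. That is 1 mm proud everywhere, so the lever is home and flat. Now to bring the shut fingers to the outer side of the door.

>>> {"name": "play_rows", "arguments": {
  "motion": "-0.006 0 -0.02 0 0 0 0; -0.0098 0 -0.033 0 0 0 0; -0.0098 0 -0.033 0 0 0 0; -0.0098 0 -0.033 0 0 0 0; -0.0098 0 -0.033 0 0 0 0; -0.0098 0 -0.033 0 0 0 0; -0.0098 0 -0.033 0 0 0 0; -0.0098 0 -0.033 0 0 0 0; -0.006 0 -0.02 0 0 0 0; -0.003 0 -0.01 0 0 0 0; 0 0 0 0 0 0 0; 0 0 0 0 0 0 0"
}}

```text
time: 10.83
position: [410.3, -10.1, 152.9]
ee_rot: [0.699, -0.697, 0.12, -0.105]
force: [0.4, 0.0, -0.4]
finger_gap: 0.1
```

Run:
```python
from h import *
rem([432,-6,52],-18)
```

```text
t 10.8333 pos [410.3 -10.1 152.9] yaw -18.3 F [ 0.4  0.  -0.4] gap 0.1
 shift mm (tool now) [ 21.45 100.43  10.77]  turn deg [ 0.06 -0.29 -1.22]
```

>>> {"name": "play_rows", "arguments": {
  "motion": "0.005 0.012 0.003 0 0 0 0; 0.004 0.02 0.002 0 0 0 0; 0.004 0.02 0.002 0 0 0 0; 0.004 0.02 0.002 0 0 0 0; 0.004 0.015 0.001 0 0 0 0; 0 0.008 0 0 0 0 0; 0 0.004 0 0 0 0 0; 0 0 0 0 0 0 0"
}}

```text
time: 11.5
position: [434.1, 1.8, 46.7]
ee_rot: [0.701, -0.696, 0.118, -0.101]
force: [0.1, 0.6, -0.2]
finger_gap: -0.1
```

Run:
```python
from h import *
rem([432,-6,52],-18)
p,d=robot.get_image("side");q,d2=robot.get_image("top")
a=cv2.resize(p[160:310,200:350,::-1],(400,400));b=cv2.resize(q[160:310,200:350,::-1],(400,400));cv2.imwrite("pics/d1.png",np.hstack([a,b]))
```

```text
t 11.5 pos [434.1   1.8  46.7] yaw -17.82 F [ 0.1  0.6 -0.2] gap -0.1
 shift mm (tool now) [ 0.29 -5.37 -8.02]  turn deg [-0.22  0.18 -1.43]
```

View pics/d1.png

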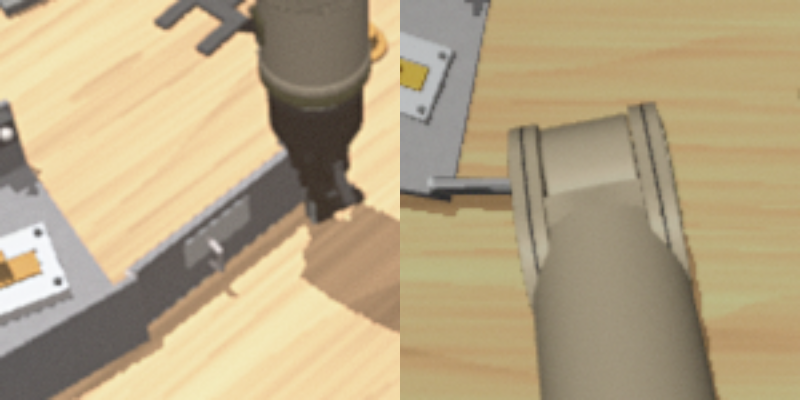

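The side crop shows the shut fingers on the door's outer side near its free edge, well clear of the pull at (215,250). I'll compute the arc steps.

```bash
cat > arc.py <<'E'
from h import *
H=np.array([475.5,166.])
def tcp(phi,r=168,h=17):
    f=np.radians(phi);return H+r*np.array([np.cos(f),np.sin(f)])+(4+h)*np.array([np.sin(f),-np.cos(f)])
def steps(phis,z=55,r=168,h=17):
    s,x,R=tool();rem([*tcp(phis[0],r,h),z])
    p=x
    for f in phis:
        w=np.array([*tcp(f,r,h),z]);print(f,w.round(0),"step tool mm",(R.T@(w-p)).round(1));p=w
E
python3 -c "
from arc import *
steps(range(-89,-5,5))"
```

```text
t 11.6 pos [434.7   1.4  47.8] yaw -17.84 F [ 0.1 -0.1  0.2] gap -0.3
 shift mm (tool now) [22.66 -7.72  3.43]  turn deg [-0.22 -0.   -1.33]
-89 [457.  -2.  55.] step tool mm [22.7 -7.7  3.4]
-84 [472.  -3.  55.] step tool mm [14.3 -0.3  3.6]
-79 [487.  -3.  55.] step tool mm [13.9 -0.3  4.9]
-74 [502.  -1.  55.] step tool mm [13.5 -0.3  6.1]
-69 [516.   2.  55.] step tool mm [12.9 -0.3  7.2]
-64 [530.   6.  55.] step tool mm [12.2 -0.3  8.3]
-59 [544.  11.  55.] step tool mm [11.4 -0.2  9.3]
-54 [557.  18.  55.] step tool mm [10.6 -0.2 10.3]
-49 [570.  25.  55.] step tool mm [ 9.6 -0.2 11.2]
-44 [582.  34.  55.] step tool mm [ 8.6 -0.2 12. ]
-39 [593.  44.  55.] step tool mm [ 7.6 -0.1 12.7]
-34 [603.  55.  55.] step tool mm [ 6.4 -0.1 13.3]
-29 [612.  66.  55.] step tool mm [ 5.2 -0.1 13.8]
-24 [620.  78.  55.] step tool mm [ 4.  -0.  14.2]
-19 [628.  91.  55.] step tool mm [ 2.8 -0.  14.5]
-14 [633. 105.  55.] step tool mm [ 1.5  0.  14.7]
-9 [638. 119.  55.] step tool mm [ 0.2  0.1 14.8]
```

>>> {"name": "play_rows", "arguments": {
  "motion": "0.008 -0.003 0.001 0 0 0 0; 0.008 -0.002 0.001 0 0 0 0; 0.007 0 0.001 0 0 0 0; 0.007 0 0.002 0 0 0 0; 0.007 0 0.002 0 0 0 0; 0.007 0 0.0025 0 0 0 0; 0.007 0 0.0025 0 0 0 0"
}}

```text
time: 12.18
position: [494.1, -4.4, 56.0]
ee_rot: [0.7, -0.696, 0.116, -0.105]
force: [-0.2, 0.5, 0.9]
finger_gap: -0.1
```

```bash
python3 -c "
from arc import *
rem([*tcp(-79),55])"
```

```text
t 12.1833 pos [494.1  -4.4  56. ] yaw -17.94 F [-0.2  0.5  0.9] gap -0.1
 shift mm (tool now) [-7.3   1.15 -0.8 ]  turn deg [-0.19 -0.   -0.94]
```

Run:
```python
from h import *
p,d=robot.get_image("side");q,d2=robot.get_image("top")
a=cv2.resize(p[160:310,180:330,::-1],(400,400));b=cv2.resize(q[120:270,200:350,::-1],(400,400));cv2.imwrite("pics/d2.png",np.hstack([a,b]))
```

```text
(no output)
```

View pics/d2.png

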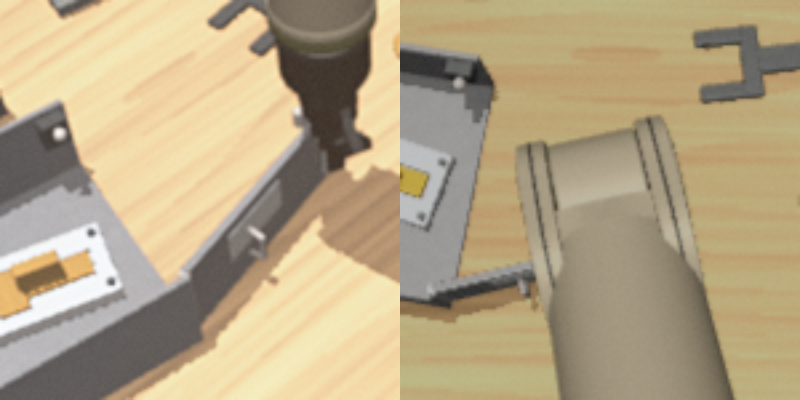

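The door is swinging with the fingers, now about 12° in. I'll keep going along the arc.

>>> {"name": "play_rows", "arguments": {
  "motion": "0.007 0 0.005 0 0 0 0; 0.011 0 0.006 0 0 0 0; 0.011 0 0.007 0 0 0 0; 0.0105 0 0.008 0 0 0 0; 0.01 0 0.0085 0 0 0 0; 0.009 0 0.009 0 0 0 0; 0.006 0 0.007 0 0 0 0; 0.003 0 0.004 0 0 0 0"
}}

```text
time: 12.95
position: [578.9, 28.8, 53.4]
ee_rot: [0.7, -0.697, 0.117, -0.104]
force: [-0.5, 0.4, 0.7]
finger_gap: -0.2
```

Run:
```python
from arc import *
s,x,R=tool();v=x[:2]-H
print("r",np.linalg.norm(v),"ang",np.degrees(np.arctan2(v[1],v[0])))
steps(range(-52,-5,5),r=162)
p,d=robot.get_image("side");q,d2=robot.get_image("top")
a=cv2.resize(p[160:310,150:300,::-1],(400,400));b=cv2.resize(q[120:270,170:320,::-1],(400,400));cv2.imwrite("pics/d3.png",np.hstack([a,b]))
```

```text
r 171.83027817553779 ang -53.00696132757586
t 12.95 pos [578.9  28.8  53.4] yaw -18.0 F [-0.5  0.4  0.7] gap -0.2
 shift mm (tool now) [-18.21  -1.26  -9.42]  turn deg [-0.09 -0.   -1.12]
-52 [559.  25.  55.] step tool mm [-18.2  -1.3  -9.4]
-47 [571.  33.  55.] step tool mm [ 8.9 -0.2 11.1]
-42 [582.  42.  55.] step tool mm [ 7.9 -0.1 11.8]
-37 [592.  52.  55.] step tool mm [ 6.9 -0.1 12.5]
-32 [602.  62.  55.] step tool mm [ 5.8 -0.1 13. ]
-27 [610.  74.  55.] step tool mm [ 4.6 -0.1 13.5]
-22 [618.  86.  55.] step tool mm [ 3.4 -0.  13.8]
-17 [624.  99.  55.] step tool mm [ 2.2 -0.  14.1]
-12 [630. 112.  55.] step tool mm [ 1.   0.  14.2]
-7 [634. 125.  55.] step tool mm [-0.3  0.  14.2]
```

View pics/d3.png

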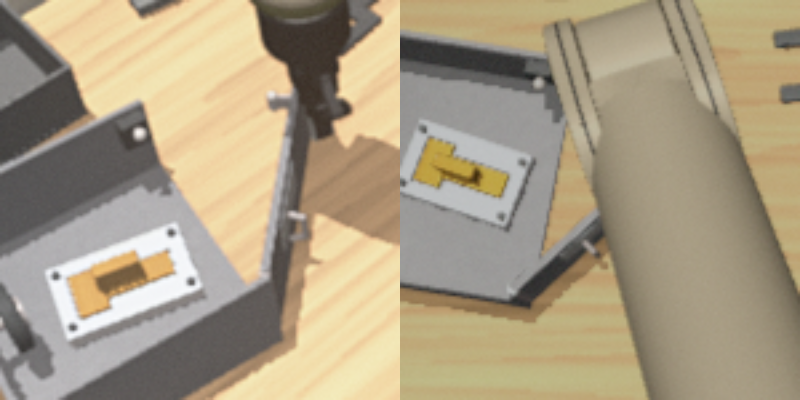

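The lever still lies in the pocket (top crop around (455,170)) and the door is about half shut. Continuing.

>>> {"name": "play_rows", "arguments": {
  "motion": "0.004 0 0.007 0 0 0 0; 0.007 0 0.010 0 0 0 0; 0.006 0 0.011 0 0 0 0; 0.005 0 0.0115 0 0 0 0; 0.004 0 0.012 0 0 0 0; 0.003 0 0.012 0 0 0 0; 0.002 0 0.009 0 0 0 0; 0 0 0.004 0 0 0 0"
}}

```text
time: 13.72
position: [632.4, 92.5, 52.1]
ee_rot: [0.698, -0.698, 0.12, -0.104]
force: [0.1, -0.7, -0.1]
finger_gap: -0.1
```

Run:
```python
from arc import *
s,x,R=tool();v=x[:2]-H
print("r",np.linalg.norm(v),"ang",np.degrees(np.arctan2(v[1],v[0])))
steps(range(-22,-5,5),r=165)
p,d=robot.get_image("side");q,d2=robot.get_image("top")
a=cv2.resize(p[160:310,130:280,::-1],(400,400));b=cv2.resize(q[100:250,130:280,::-1],(400,400));cv2.imwrite("pics/d4.png",np.hstack([a,b]))
```

```text
r 173.26384212287266 ang -25.098996882322034
t 13.7167 pos [632.4  92.5  52.1] yaw -18.23 F [ 0.1 -0.7 -0.1] gap -0.1
 shift mm (tool now) [ -8.82  -2.67 -11.09]  turn deg [ 0.18  0.   -1.23]
-22 [621.  85.  55.] step tool mm [ -8.8  -2.7 -11.1]
-17 [627.  98.  55.] step tool mm [ 2.1 -0.1 14.4]
-12 [633. 111.  55.] step tool mm [ 0.9 -0.1 14.5]
-7 [637. 125.  55.] step tool mm [-0.4 -0.  14.5]
```

View pics/d4.png

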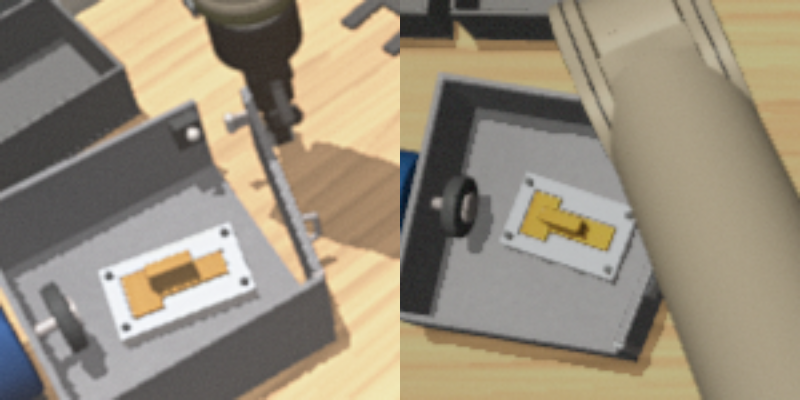

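>>> {"name": "play_rows", "arguments": {
  "motion": "0.0003 -0.001 0.005 0 0 0 0; 0.0002 0 0.005 0 0 0 0; 0 0 0.004 0 0 0 0; 0 0 0.004 0 0 0 0; 0 0 0.003 0 0 0 0"
}}

```text
time: 14.23
position: [638.9, 110.8, 53.0]
ee_rot: [-0.697, 0.699, -0.121, 0.105]
force: [-0.2, -0.8, -0.7]
finger_gap: -0.3
```

>>> {"name": "play_rows", "arguments": {
  "motion": "0 0 0.004 0 0 0 0; 0 0 0.004 0 0 0 0"
}}

```text
time: 14.4
position: [641.2, 115.7, 52.9]
ee_rot: [-0.696, 0.7, -0.122, 0.105]
force: [-4.9, -10.6, 4.5]
finger_gap: 0.2
```

>>> {"name": "play_rows", "arguments": {
  "motion": "0 0 0.004 0 0 0 0; 0 0 0.004 0 0 0 0"
}}

```text
time: 14.57
position: [644.4, 119.4, 53.0]
ee_rot: [-0.693, 0.702, -0.123, 0.107]
force: [-1.3, -4.1, 3.4]
finger_gap: -0.1
```

>>> {"name": "play_rows", "arguments": {
  "motion": "0 0 0.004 0 0 0 0; 0 0 0.004 0 0 0 0"
}}

```text
time: 14.73
position: [647.4, 125.0, 53.2]
ee_rot: [-0.692, 0.703, -0.123, 0.107]
force: [-11.3, -16.5, 11.5]
finger_gap: 0.1
```

```bash
cat > dr.py <<'E'
from arc import *
def look(tag):
    rem([640,125,53])
    p,d=robot.get_image("side");q,d2=robot.get_image("top")
    a=cv2.resize(p[170:290,130:250,::-1],(400,400),interpolation=cv2.INTER_CUBIC);b=cv2.resize(q[110:250,130:270,::-1],(400,400),interpolation=cv2.INTER_CUBIC);cv2.imwrite(f"pics/{tag}.png",np.hstack([a,b]))
    for n,dd in(("side",d),("top",d2)):
        W=world(n,dd);W=W.reshape(-1,3);P=W[(W[:,2]>88)&(W[:,2]<100)]
        # station frame
        a0=np.radians(80.8);ex=np.array([np.cos(a0),np.sin(a0)]);ey=np.array([-ex[1],ex[0]]);o=H-(-106*ex+105*ey)
        sx=(P[:,:2]-o)@ex;sy=(P[:,:2]-o)@ey
        m=(sx<-85)&(sx>-160)&(sy<92)&(sy>-95)
        if m.sum()>20:
            vx,vy,x0,y0=cv2.fitLine(np.c_[sx[m],sy[m]].astype(np.float32),cv2.DIST_HUBER,0,.01,.01).ravel()
            print(n,m.sum(),"door angle rad",np.arctan2(vx,vy)if vy>0 else np.arctan2(-vx,-vy),"x at y=-100:",x0+(-100-y0)*vx/vy,"at 90:",x0+(90-y0)*vx/vy,"sy",sy[m].min().round(),sy[m].max().round())
        # other walls for reference
        m=(sx>95)&(sx<112)&(abs(sy)<100)
        if m.sum()>20:
            vx,vy,x0,y0=cv2.fitLine(np.c_[sx[m],sy[m]].astype(np.float32),cv2.DIST_HUBER,0,.01,.01).ravel();print("  rear wall ang",np.arctan(vx/vy),x0)
E
python3 -c "
from dr import *
look('d5')"
```

```text
t 14.7333 pos [647.4 125.   53.2] yaw -18.79 F [-11.3 -16.5  11.5] gap 0.1
 shift mm (tool now) [-6.94  0.34 -2.41]  turn deg [ 1.09  0.01 -1.15]
side 288 door angle rad -0.019342378 x at y=-100: -97.60421 at 90: -101.27972 sy -94.0 92.0
  rear wall ang -0.012052135 108.0183
top 43 door angle rad -0.10245867 x at y=-100: -82.98753 at 90: -102.52309 sy 59.0 91.0
  rear wall ang -0.011116938 107.423164
```

View pics/d5.png

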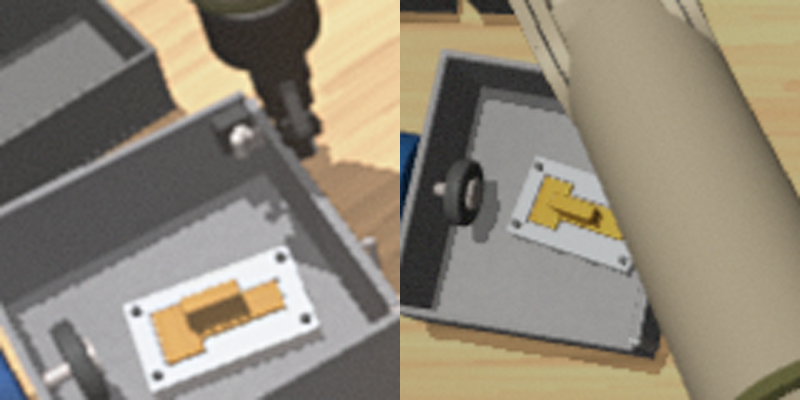

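The force peaked at about 12 N, dropped, then rose to 23 N against a hard stop. The door line is now parallel to the rear wall (difference about 0.007 rad), so it has snapped home. I'll back off and move clear for a final check.

>>> {"name": "play_rows", "arguments": {
  "motion": "0 0 -0.006 0 0 0 0; 0 0 -0.012 0 0 0 0; 0 0 -0.02 0 0 0 0; 0 0 -0.025 0 0 0 0; 0 -0.015 -0.025 0 0 0 0; 0 -0.03 -0.015 0 0 0 0; 0 -0.03 -0.015 0 0 0 0; -0.01 -0.03 -0.03 0 0 0 0; -0.01 -0.03 -0.03 0 0 0 0; -0.01 -0.01 -0.03 0 0 0 0; 0 0 -0.015 0 0 0 0; 0 0 0 0 0 0 0"
}}

```text
time: 15.83
position: [545.4, -81.3, 202.3]
ee_rot: [-0.694, 0.702, -0.123, 0.105]
force: [0.3, 0.2, 0.2]
finger_gap: -0.1
```

```bash
python3 -c "
from dr import *
look('d6')
from shot import *
p,d=robot.get_image('side');W=world('side',d);a=np.radians(72);ex=np.array([np.cos(a),np.sin(a)]);ey=np.array([-ex[1],ex[0]])
pp=W[:,:,:2]-C;bx=pp@ex;by=pp@ey;Z=W[:,:,2]
for nm,(x0,x1,y0,y1) in dict(stem=(-40,-24,-8,10),head=(22,38,-16,18),blk=(-40,0,22,32),blk2=(-55,0,-32,-22)).items():
    m=(bx>x0)&(bx<x1)&(by>y0)&(by<y1)&(Z>0)&(Z<60);print(nm,m.sum(),np.median(Z[m]).round(2))
q,_=robot.get_image('top');cv2.imwrite('pics/d6t.png',q[:,:,::-1])
"
```

```text
t 15.8333 pos [545.4 -81.3 202.3] yaw -18.55 F [0.3 0.2 0.2] gap -0.1
 shift mm (tool now) [ 27.51 145.22 227.95]  turn deg [ 0.87  0.01 -1.32]
side 299 door angle rad -0.017542437 x at y=-100: -98.115715 at 90: -101.44912 sy -95.0 91.0
  rear wall ang -0.012111381 107.988266
top 303 door angle rad -0.018171387 x at y=-100: -98.91156 at 90: -102.3645 sy -94.0 91.0
  rear wall ang -0.01219745 107.3819
stem 44 23.0
head 89 22.34
blk 67 20.97
blk2 75 21.38
```

View pics/d6.png

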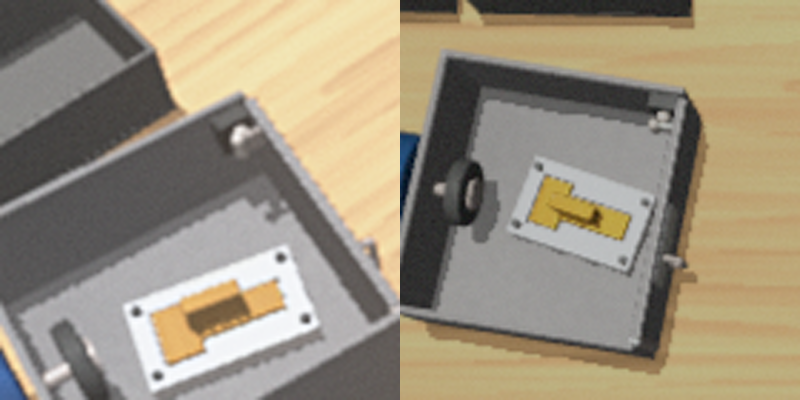

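View pics/d6t.png

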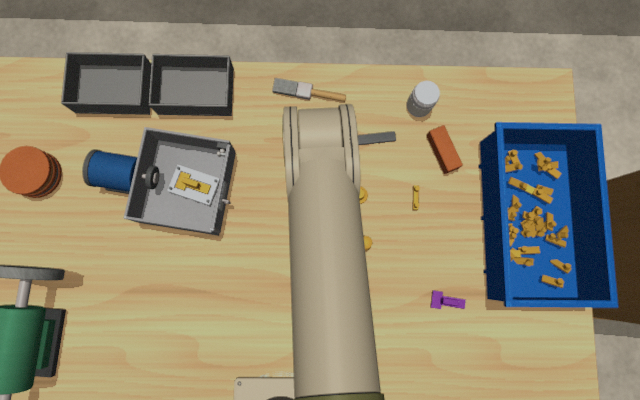

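The top view shows the door closed flush along the station front ((232,142) to (213,233)) and the lever in the pocket at (192,183). The bystanders in view are where they were, and the tool is clear.

```bash
python3 -c "
from plant import robot
print(robot.hand_in())"
```

```text
the job is handed in; nothing more can be done
None
```

The brass lever is in the nest pocket, flat and with its head toward the brush, and the guard door is pushed shut onto its ball catch. I handed the job in at about 16 s; no verdict was reported.

- **First grasp:** it ended too high, with the lever lifted about 3 mm and moved about 5 mm. I set the lever down, re-gripped lower, and carried it to the nest.
- **Lever:** after release, depth readings put the plate about 1 mm above the block on both stem and head. With the door shut, a second reading gave the stem at 23.0 mm and the head at 22.3 mm, against 21.0–21.4 mm for the block. I took that difference as noise.
- **Door:** the push force rose to about 12 N, dropped, then rose to about 23 N on a hard stop, which fits the ball snapping home. Both cameras then showed the door within about 0.006 rad of parallel to the rear wall.
- **Bystanders:** in the last top view the pull is where it was. The knob and flange were partly hidden by the arm; the parts I could see had not moved, but I did not measure them.
- **Disagreement:** the two cameras differed by about 1.5 mm on the pocket position. I aligned the lever using the side view alone, and it went in with no contact force until it reached the floor.

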